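# Seat the bayonet filter cell on the air filter head and hold it home

### The arm

A 6-joint arm with a two-finger parallel gripper is mounted at the origin on a cart in front of the work surface, level with it; the furniture and walls round the work are solid. World frame = base frame: x ahead of the robot, y to its left, z up, the work surface at z = 0. Lengths are in m, angles in degrees, forces in N, time in s.
With the tool pointing down it reaches from about 0.4 to 0.825 m from the base axis. Payload 7 kg.
Tool frame: the origin (TCP) lies midway between the tips of the shut fingers; the grasp point (between the pads) lies 19 mm behind it (ctrl.hold_point_z is the distance from the TCP to the grasp point, in m); z points along the fingers, x is the direction in which the jaws open and shut, and the axes are right-handed (so a half turn about z gives the same grasp; the last joint's range is limited). The gripper opens to 88 mm and grips with 3 to 60 N. Pads are 19 mm wide; open, the fingers measure 130 mm over their backs; the gripper's body (78 mm by 193 mm) begins 47 mm behind the grasp point.
Start: joints at [83.658, 20.546, 0.682, 0, -70.136, -16.507], TCP at [0.262, 0.622, 0.227] pointing down, gripper open.
Joint ranges: [-176.03, 176.03], [-82.01, 121.73], [-58.28, 71.71], [-173.87, 95.51], [-174.79, -0.11], [-173.66, 173.66]. Speed limits (degrees/s): [136.94, 136.94, 172.46, 180, 180, 180].

### API

Orientations are given as [roll, pitch, yaw] about the fixed x, y, z axes, in that order (R = Rz(yaw) Ry(pitch) Rx(roll)).
In Python, from plant import ctrl gives the robot as it stands.
- The arm moves only by the tool apply_moves, never from a script. Its argument "motion" is a list of rows, each a list of 2 entries, a list of its own where there are three numbers: the shift along the world's x, y, z in cm, then the turn about the world's z in degrees. In form: [[[tx, ty, tz], roll], ...]. A call has 1 to 10 rows; each row is the pose to reach, as a shift and turn from the pose commanded when the call began; what a row does not reach only later rows make up. A row lasts 1/10 s, in which the tool goes at most 50 mm and 8.59 degrees, less where a joint would pass 70% of its speed; a pose out of reach is approached as far as the arm can. A call with a gripper value outside its range is refused whole. "hand" is the finger opening in cm, from 0 to 8.76, set as the call begins (left out, the last holds). The fingers move at their own pace and stop on an object; the grip force is fixed at half the most. Time passes only in rows, so rows that repeat a pose let the fingers close. It gives the time, the measured TCP pose, the force and the opening at its end, in the units of the state.
- ctrl.get_obs(): the state, without advancing time (a new reading comes with each control period).
- ctrl.snapshot(name): name is "side" or "top"; returns (picture, depth): 400x640x3 uint8, blue, green, red; 400x640 float32, m along the optical axis (not along the pixel's ray), 0 where there is no reading.
- ctrl.camera_model(name): a dict with "fx", "fy", "cx", "cy" (pixels), "k1" (the pictures are not rectified: a ray, as slopes to the right and down, at radius r is drawn at 1 + k1 r^2 times it, then the intrinsics apply), "cam_to_world" (4x4, takes a point from camera to world coordinates). Camera axes: x right, y down, z forward; pixel columns grow to the right and rows downward; lengths in m; the calibration is good to about 2 mm. A picture is of the moment at which its call begins. camera_model takes no time and is no camera call.
- ctrl.close_job(): hands the job in, once; it reports no verdict.
The state is a dict: "clock": time; "joint_pos": joint angles; "qvel": joint speeds; "tau": joint torques, N m; "tool_pos": TCP position; "orientation": TCP orientation; "force": force on the tool from outside, world axes, zero at the start; "moment": the same for the moment, N m; "opening": finger opening in m.
Only numpy, scipy, OpenCV 4.12 (cv2) and the standard library are available. Lean on these libraries where they do the work, as an engineer would, in place of code of your own. Each camera call takes 0.05 s, during which the arm holds its last target.

### The job

Pick up the filter cell with the knurled black collar, set it upright over the steel spigot of the air filter head and turn it until its hidden keyways drop over the spigot's lugs. Then push it fully home against the orange spring plate and finish while still holding it pushed home, without letting go, so that the retaining screw can be put in. Leave the ink jars, pin case, squeegee and air gun where they are.

Things in the scene. Friction and masses are not known exactly. Their poses are not given: they have to be found in the camera images.
- cell_centre (a point): centre of the loose filter cell (0.2 kg), 27 mm above its underside, on its axis; z up. It stands upright on the table, bore down: 54 mm high; black-grey knurled collar 46 mm in diameter over the lower 34 mm (grip here, at any yaw); above it a white ribbed drum 40 mm and a blue cap 41 mm in diameter, on the same axis.
- cell_foot (a point): centre of the cell's underside. The bore opens here: 28.4 mm in diameter, 48 mm deep, with three equal keyways 120 degrees apart in its wall, about 10 mm wide, open at the underside and as long as the collar. They are hidden from outside; no mark and no axis of the cell tells where they are.
- head: air filter head, fixed to the table; origin on the table under the spigot's axis, z up. Aluminium base 90 x 90 x 22 mm with brass ports on two sides (138 mm over them), then a dark neck 38 mm in diameter up to 40 mm above the table, then the upright steel spigot.
- spigot_top (a point): top of the steel spigot, 84 mm above the table, on its axis; 26 mm in diameter with a tapered nose. Three brass lugs 120 degrees apart, 5 mm wide, 6 mm high, reach out to 17.5 mm from the axis, tops 66 mm above the table. They point a different way each time, whatever the head's yaw. With the keyways not over them the cell stops here, underside at 66 mm.
- lug_level (a point): point on the spigot's axis level with the lug tops, 66 mm above the table. A cell stopped here turns, guided by the spigot (most freely when eased up 1 to 2 mm); a turn of 120 degrees one way, or 60 degrees both ways, always meets the lugs. The keyways pass over them within about 0.15 rad either side; the cell can then sink.
- head_axis (a point): point on the spigot's axis at the top of the neck, 40 mm above the table; z up. The centre of the cell's underside is here when fully home, stopped by the neck (the cell's centre then 67 mm above the table).
- seal_plate (a joint): orange spring plate, a disc 42 mm in diameter round the foot of the spigot; 0 = up (its top 46 mm above the table), 0.006 m = pressed fully down, level with the neck. Its spring needs about 5 N to start and 10 N to press fully down, more than the cell's own weight, and lifts the cell again when it is let go.
- ink_jar_a: black ink jar with black lid, 64 dia x 72 mm, a bystander to be left alone; origin at the centre of its underside, z up
- ink_jar_b: black ink jar with yellow lid, 62 dia x 70 mm, a bystander to be left alone; origin at the centre of its underside, z up
- ink_jar_c: white ink jar, 58 dia x 62 mm, a bystander to be left alone; origin at the centre of its underside, z up
- pin_case: grey flat case for register pins, 82 x 110 x 29 mm, a bystander to be left alone; origin at the centre of its underside, z up
- squeegee: wooden hand squeegee lying flat, 73 x 190 x 24 mm, a bystander to be left alone; origin at the centre of its underside, z up
- blow_gun: red-handled air gun lying on its side, 101 x 225 x 21 mm, a bystander to be left alone; origin at the centre of its underside, z up
Things that resemble listed ones, but are neither listed nor needed, are in the scene too. What is shaped like the head but purple is not meant.

How it is judged (in metres and radians):
On the way, in this order (a step that is already met when the one before it is completed fails the run):
1. the cell is over the spigot (horizontal distance between cell_centre and head_axis below 0.012 m and z of cell_centre in the frame of head below 0.135 m), for 0.05 s.
2. the keyways have dropped over the lugs (horizontal distance between cell_centre and head_axis below 0.004 m and z of cell_centre in the frame of head below 0.082 m and angle between cell_centre's own z axis and vertical below 0.1 rad), for 0.1 s.
At the end, for the whole second after the job is handed in: The cell sits upright (within 0.08 rad) on the spigot (within 3 mm of its axis), pushed to within 2 mm of fully home with the spring plate pressed down more than 4 mm, at rest and still held by the fingers (more than 2 N), all through the last second (z of cell_centre in the frame of head below 0.069 m and horizontal distance between cell_centre and head_axis below 0.003 m and angle between cell_centre's own z axis and vertical below 0.08 rad and value of joint seal_plate above 0.004 m and contact force between the fingers and cell above 2 N and linear speed of cell below 0.01 m/s); the arm keeps its last pose, push and grip.
It fails at once if a bystander is moved more than 30 mm (distance of any of ink_jar_a, ink_jar_b, ink_jar_c, pin_case, squeegee, blow_gun from where it was at the start of the episode above 0.03 m).
It also fails if it takes over 61 s, if anything falls off the work surface, if the arm or the gripper's body presses on something with over 40 N, if the wrist force passes 120 N, or if a joint passes its speed limit or range.

## Working session

There is one attempt and no reset: what is moved stays moved. The work goes in short steps, Python scripts to look and compute and a tool call to move; the robot and the scene stay as the last step left them, time stands still between calls to the robot, and variables do not carry over. Pictures are saved under pics/ and viewed, and the job is handed in when it is done.

Besides the shell and the picture viewer there is one more tool, called after "Emit:" as name(argument=value, ...), one argument or row to a line, values as JSON. apply_moves: Moves the arm, as the interface text tells. Its arguments: {"type":"object","properties":{"motion":{"type":"array"},"hand":{"type":"number"}},"required":["motion"]}

```bash
ls; mkdir -p pics; python3 - <<'E'
from plant import ctrl
import cv2,numpy as np
for n in("top","side"):
    p,d=ctrl.snapshot(n); cv2.imwrite(f"pics/{n}0.png",p); np.savez(f"{n}0.npz",p=p,d=d)
    m=ctrl.camera_model(n); print(n,{k:np.round(v,4).tolist() for k,v in m.items()})
print(ctrl.get_obs(),ctrl.hold_point_z)
E
```

```text
pics
top {'fx': 394.2708, 'fy': 394.2708, 'cx': 316.3103, 'cy': 207.4748, 'k1': -0.0088, 'cam_to_world': [[0.0294, -0.9958, 0.0867, 0.4203], [-0.9995, -0.0285, 0.0116, -0.0878], [-0.0091, -0.087, -0.9962, 1.2536], [0.0, 0.0, 0.0, 1.0]]}
side {'fx': 408.9196, 'fy': 408.9196, 'cx': 326.2478, 'cy': 195.7169, 'k1': -0.032, 'cam_to_world': [[0.8341, -0.2396, 0.4969, -0.1608], [-0.5511, -0.3239, 0.769, -1.0958], [-0.0233, -0.9152, -0.4022, 0.6426], [0.0, 0.0, 0.0, 1.0]]}
{'clock': 0.1, 'joint_pos': array([ 8.36576983e+01,  2.05868643e+01,  6.38329549e-01, -1.69096217e-02,
       -7.01347035e+01, -1.65073963e+01]), 'qvel': array([-0.02247864, -0.09358668,  0.07180123,  0.1497639 ,  0.05011665,
       -0.03755827]), 'tau': array([-1.68014158e-03, -5.84166205e+01,  2.93753189e+01,  7.01554477e+00,
        1.02327907e-02, -5.40659732e-05]), 'tool_pos': array([0.26196753, 0.62161951, 0.22571897]), 'orientation': array([-1.79991588e+02, -8.43246654e-02, -1.12855462e+02]), 'force': array([ 0.36616752, -0.10237251, -0.24872486]), 'moment': array([-0.00012775, -0.00095726, -0.03161982]), 'opening': 0.08765522060556741} 0.0188
```

View pics/top0.png

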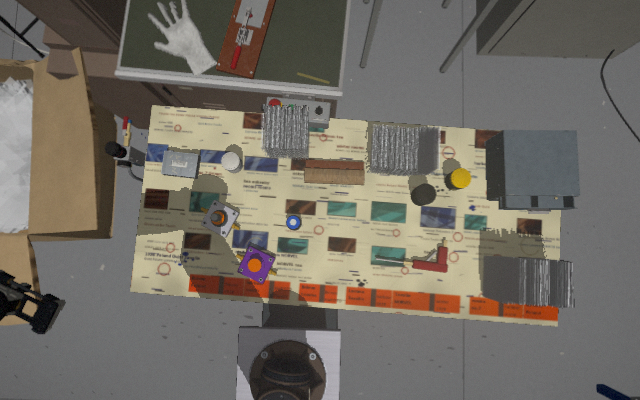

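View pics/side0.png

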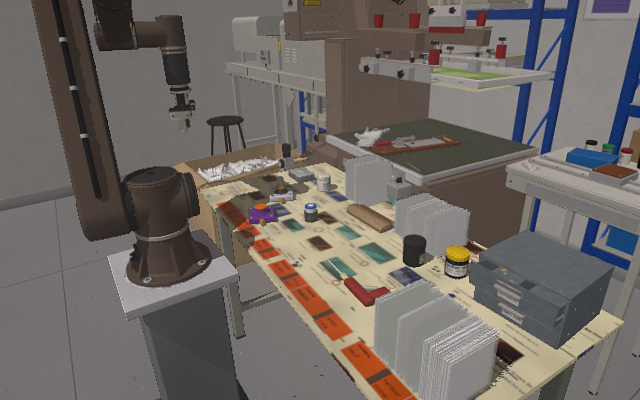

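```bash
cat > h.py <<'E'
import numpy as np,cv2
from plant import ctrl
def ray(n,u,v):
    m=ctrl.camera_model(n);x=(u-m['cx'])/m['fx'];y=(v-m['cy'])/m['fy']
    rd=np.hypot(x,y);r=rd
    for _ in range(10): r=rd/(1+m['k1']*r*r)
    s=r/rd; T=np.array(m['cam_to_world']); return T[:3,3],T[:3,:3]@np.array([x*s,y*s,1])
def plane(n,u,v,z):
    o,d=ray(n,u,v); return o+d*(z-o[2])/d[2]
def pt(n,u,v,depth):
    o,d=ray(n,u,v); return o+d*depth
def proj(n,P):
    m=ctrl.camera_model(n);T=np.array(m['cam_to_world']);c=T[:3,:3].T@(np.array(P)-T[:3,3]);x,y=c[:2]/c[2];k=1+m['k1']*(x*x+y*y)
    return m['fx']*x*k+m['cx'],m['fy']*y*k+m['cy']
E
python3 - <<'E'
import cv2,numpy as np
a=np.load('top0.npz')['p'];b=np.load('side0.npz')['p']
i=cv2.resize(a[180:300,180:320],None,fx=5,fy=5,interpolation=cv2.INTER_CUBIC)
cv2.imwrite('pics/tz.png',i)
i=cv2.resize(b[170:240,235:345],None,fx=7,fy=7,interpolation=cv2.INTER_CUBIC)
cv2.imwrite('pics/sz.png',i)
E
```

```text
(no output)
```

View pics/tz.png

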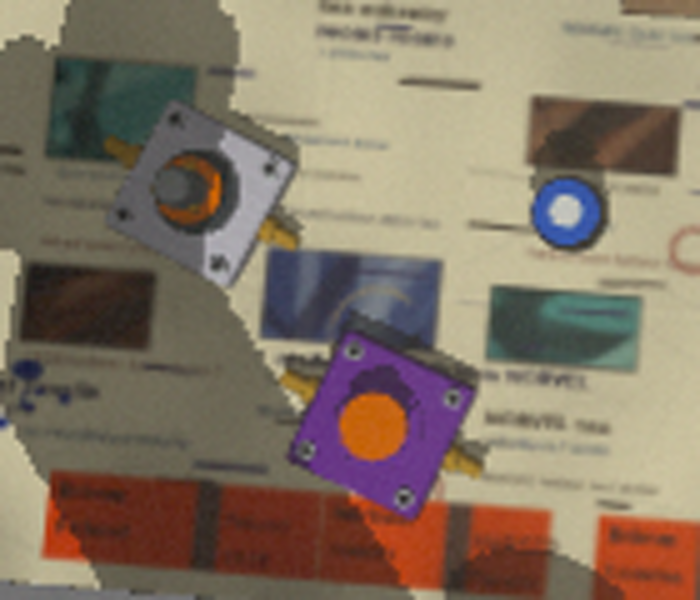

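View pics/sz.png

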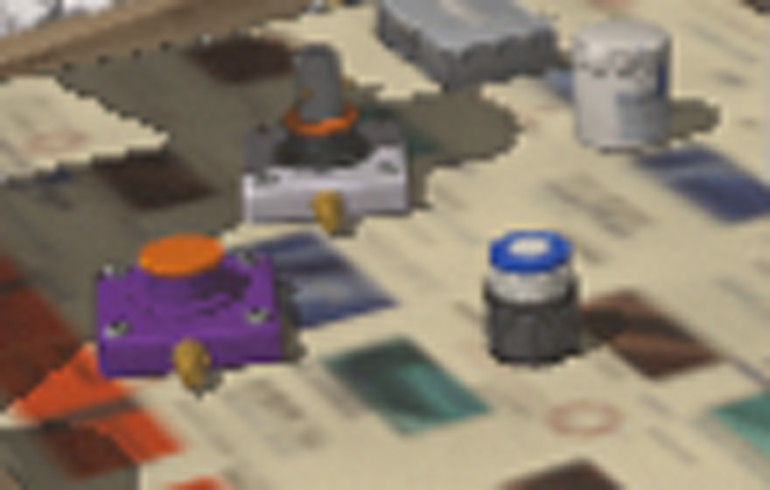

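```bash
python3 - <<'E'
from h import *
for n,box,ob in(("top",(280,208,308,236),(205,205,235,232)),("side",(300,200,322,225),(270,180,290,192))):
    f=np.load(n+'0.npz');p=f['p'];d=f['d']
    hsv=cv2.cvtColor(p,cv2.COLOR_BGR2HSV)
    def mk(lo,hi,b):
        m=cv2.inRange(hsv,lo,hi);k=np.zeros_like(m);k[b[1]:b[3],b[0]:b[2]]=m[b[1]:b[3],b[0]:b[2]];return k
    m=mk((100,150,60),(130,255,255),box)
    c=max(cv2.findContours(m,0,1)[0],key=cv2.contourArea)
    e=cv2.fitEllipse(c);M=cv2.moments(c);u,v=M['m10']/M['m00'],M['m01']/M['m00']
    dd=d[int(round(v)),int(round(u))]
    print(n,'cap',e,u,v,'plane.054',plane(n,u,v,.054).round(4),'depth',pt(n,u,v,dd).round(4))
    m=mk((5,150,60),(20,255,255),ob)
    ys,xs=np.nonzero(m)
    h=cv2.convexHull(np.c_[xs,ys].astype(np.int32)); e=cv2.fitEllipse(h)
    print(n,'ring',e,len(xs),plane(n,*e[0],.046).round(4))
    ys,xs=np.mgrid[ob[1]-8:ob[3]+8,ob[0]-8:ob[2]+8]
    P=np.array([pt(n,x,y,d[y,x]) for x,y in zip(xs.ravel(),ys.ravel())])
    s=P[(P[:,2]>.07)&(P[:,2]<.1)]
    print('spig pts',len(s),s.mean(0).round(4),s.min(0).round(4),s.max(0).round(4))
    hi=P[:,2]>.079;hh=P[:,2]<.1
    q=np.c_[xs.ravel(),ys.ravel()][hi&hh]; print('top pix',q.mean(0),len(q),plane(n,*q.mean(0),.084).round(4))
    hi=(P[:,2]>.018)&(P[:,2]<.026);q=np.c_[xs.ravel(),ys.ravel()][hi]
    if len(q): print('base',cv2.minAreaRect(P[hi][:,:2].astype(np.float32)),cv2.minAreaRect(q.astype(np.float32)))
o1,d1=ray("top",293.4,222)
E
```

```text
top cap ((292.8573913574219, 221.92620849609375), (11.66885757446289, 11.968066215515137), 122.74552917480469) 292.86201550387597 221.9271317829457 plane.054 [ 0.4785 -0.0037  0.054 ] depth [ 0.4784 -0.0039  0.0568]
top ring ((219.24337768554688, 218.6483154296875), (12.401187896728516, 32.95621871948242), 119.25643157958984) 67 [0.4824 0.2237 0.046 ]
spig pts 63 [0.4854 0.2278 0.0826] [0.4731 0.2175 0.0705] [0.4974 0.2397 0.0876]
top pix [214.37735849 216.9245283 ] 53 [0.4851 0.2287 0.084 ]
base ((0.48426130414009094, 0.22763830423355103), (0.13046707212924957, 0.08938788622617722), 65.23898315429688) ((220.2000274658203, 218.60003662109375), (41.143653869628906, 28.621667861938477), 26.56505012512207)
side cap ((309.9759216308594, 205.43296813964844), (5.0056471824646, 9.462444305419922), 87.1446533203125) 310.3333333333333 206.70833333333334 plane.054 [ 0.4721 -0.0155  0.054 ] depth [ 0.4694 -0.0201  0.0565]
side ring ((280.410888671875, 186.4276885986328), (4.129232406616211, 9.169715881347656), 86.70269012451172) 17 [0.483  0.2242 0.046 ]
spig pts 35 [0.4848 0.2261 0.0787] [0.4734 0.2143 0.0704] [0.4995 0.2429 0.0861]
top pix [280.0625 176.9375] 16 [0.4854 0.2262 0.084 ]
base ((0.5343226790428162, 0.2970467209815979), (0.26978370547294617, 0.09691465646028519), 55.86030960083008) ((283.31378173828125, 184.7655487060547), (24.332326889038086, 28.56764793395996), 85.2363510131836)
```

Emit:
apply_moves(
  motion=[
    [[1.4,-4,0],-5],
    [[2.8,-8,0],-10],
    [[4.2,-12,0],-15],
    [[5.5,-16,0],-20],
    [[6.9,-20,0],-25],
    [[8.3,-24,0],-30],
    [[9.7,-28,0],-35],
    [[11,-32,0],-40],
    [[12.5,-36,0],-45],
    [[13.8,-40,0],-50],
  ],
  hand=8.7,
)

```text
clock: 1.1
tool_pos: [0.4002, 0.2202, 0.2265]
orientation: [180.0, -0.0, -163.0]
force: [1.3, -0.2, -0.2]
opening: 0.0872
```

Emit:
apply_moves(
  motion=[
    [[1.3,-3.7,0],-5],
    [[2.6,-7.5,0],-10],
    [[3.9,-11.2,0],-15],
    [[5.2,-15,0],-20],
    [[6.5,-18.7,-2],-25],
    [[7.83,-22.4,-5],-30],
    [[7.83,-22.4,-9],-30],
    [[7.83,-22.4,-11],-30],
    [[7.83,-22.4,-12],-30],
    [[7.83,-22.4,-12],-30],
  ],
)

```text
clock: 2.1
tool_pos: [0.4777, -0.0022, 0.1056]
orientation: [-179.9, -0.1, 167.2]
force: [-0.0, -0.0, -0.3]
opening: 0.0867
```

```bash
python3 - <<'E'
from h import *
p,d=ctrl.snapshot('side');np.savez('side1.npz',p=p,d=d)
print({k:v for k,v in ctrl.get_obs().items() if k in('joint_pos','tool_pos','force')})
i=cv2.resize(p[150:240,250:370],None,fx=6,fy=6,interpolation=cv2.INTER_CUBIC)
cv2.imwrite('pics/s1.png',i)
# head lugs/ spig
i=cv2.resize(p[160:215,255:305],None,fx=10,fy=10,interpolation=cv2.INTER_CUBIC)
cv2.imwrite('pics/s1h.png',i)
for P in([.4785,-.0037,0],[.4785,-.0037,.054],[.485,.2275,.084],[.485,.2275,.066],[.485,.2275,.04]): print(proj('side',P))
E
```

```text
{'joint_pos': array([ 2.34176615e+01,  8.84659959e+00, -3.28710283e+01,  1.77760927e-02,
       -4.83147190e+01, -3.62462210e+01]), 'tool_pos': array([ 0.47854511, -0.00185154,  0.10673936]), 'force': array([0.19470497, 0.13637293, 0.79441665])}
(np.float64(310.7439205325403), np.float64(219.16834360277664))
(np.float64(310.13227116890465), np.float64(205.0412731953792))
(np.float64(279.7975181314518), np.float64(176.8632617847228))
(np.float64(280.11919907066465), np.float64(181.23733599144055))
(np.float64(280.57926910656676), np.float64(187.48533090558215))
```

View pics/s1.png

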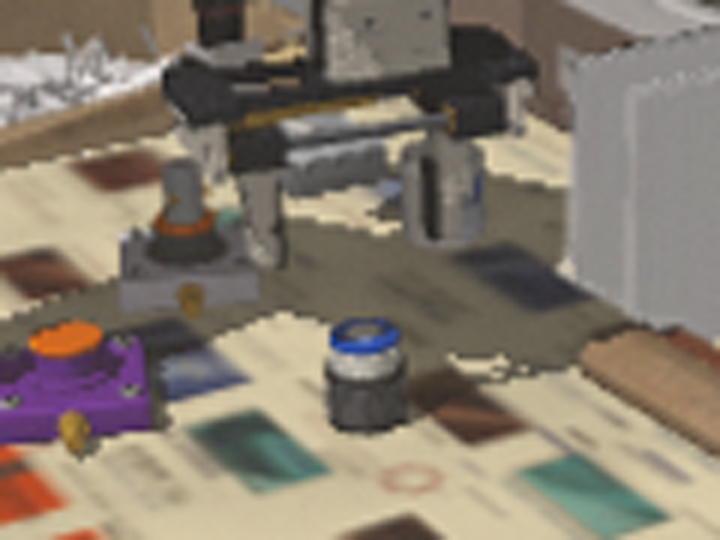

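View pics/s1h.png

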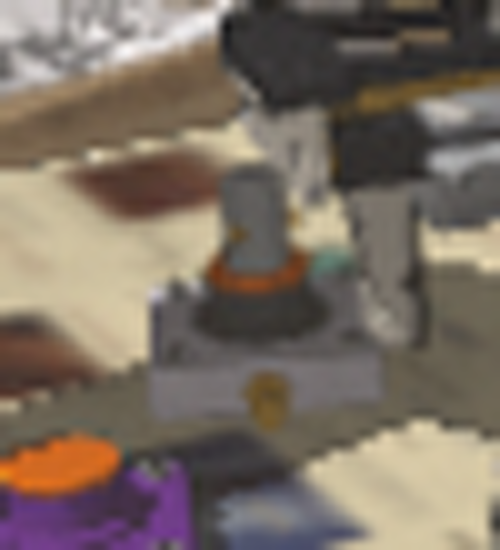

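Emit:
apply_moves(
  motion=[
    [[0,0,-2],0],
    [[0,0,-4],0],
    [[0,0,-6],0],
    [[0,0,-8],0],
    [[0,0,-9.3],0],
    [[0,0,-10],0],
    [[0,0,-10.2],0],
    [[0,0,-10.2],0],
  ],
)

```text
clock: 2.95
tool_pos: [0.4791, -0.0016, 0.0053]
orientation: [180.0, 0.1, 167.2]
force: [-0.2, -0.4, 0.0]
opening: 0.0868
```

Emit:
apply_moves(
  motion=[
    [[0,-0.2,0],0],
    [[0,-0.2,0],0],
  ],
)

```text
clock: 3.15
tool_pos: [0.4789, -0.0039, 0.0053]
orientation: [180.0, 0.1, 167.2]
force: [0.1, 0.4, -0.0]
opening: 0.0868
```

Emit:
apply_moves(
  motion=[
    [[0,0,0],0],
    [[0,0,0],0],
    [[0,0,0],0],
    [[0,0,0],0],
    [[0,0,0],0],
    [[0,0,0],0],
    [[0,0,0],0],
    [[0,0,0],0],
  ],
  hand=0,
)

```text
clock: 3.95
tool_pos: [0.4786, -0.0039, 0.0046]
orientation: [180.0, 0.0, 167.2]
force: [1.5, -0.1, -0.2]
opening: 0.0456
```

Emit:
apply_moves(
  motion=[
    [[0,0,2],0],
    [[0,0,5],0],
    [[0,0,9],0],
    [[0,3,12],0],
    [[0.2,7,12],0],
    [[0.3,11,12],0],
    [[0.5,15,12],0],
    [[0.6,19,12],0],
    [[0.64,22,12],0],
    [[0.64,23.1,12],0],
  ],
)

```text
clock: 4.95
tool_pos: [0.4845, 0.2294, 0.1241]
orientation: [-180.0, -0.0, 167.3]
force: [-0.6, -0.7, -1.3]
opening: 0.0457
```

Emit:
apply_moves(
  motion=[
    [[0,0,0],0],
    [[0,0,0],0],
    [[0,0,0],0],
  ],
)

```text
clock: 5.25
tool_pos: [0.4845, 0.2258, 0.1244]
orientation: [-180.0, -0.0, 167.1]
force: [-0.4, 0.0, -2.3]
opening: 0.0456
```

```bash
python3 - <<'E'
from h import *
for n,b in(('side',(255,130,325,215)),('top',(170,170,260,260))):
    p,d=ctrl.snapshot(n);np.savez(n+'2.npz',p=p,d=d)
    i=cv2.resize(p[b[1]:b[3],b[0]:b[2]],None,fx=7,fy=7,interpolation=cv2.INTER_CUBIC)
    if n=='side':cv2.imwrite('pics/%s2.png'%n,i[:600])
print({k:v for k,v in ctrl.get_obs().items() if k in('joint_pos','tool_pos','force')})
E
```

```text
{'joint_pos': array([ 4.60032129e+01,  1.26950045e+01, -2.49347895e+01, -4.90290756e-03,
       -5.23833675e+01, -5.89201056e+01]), 'tool_pos': array([0.48476021, 0.22595414, 0.12458486]), 'force': array([-0.15919293, -0.6105545 , -2.49885911])}
```

View pics/side2.png

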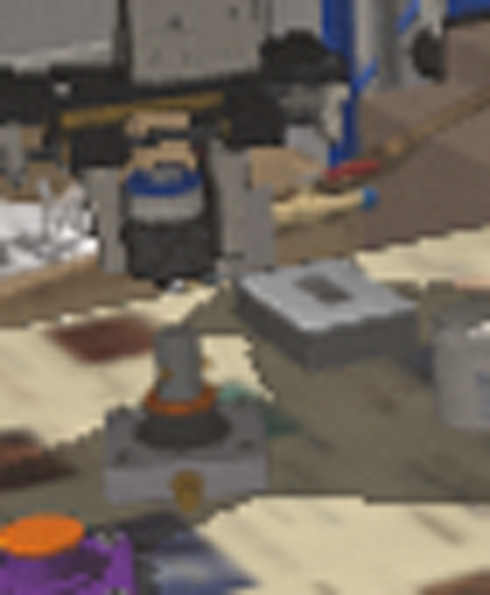

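Emit:
apply_moves(
  motion=[
    [[0,0.2,-1],0],
    [[0,0.2,-2],0],
    [[0,0.2,-3],0],
    [[0,0.2,-3.2],0],
    [[0,0.2,-3.2],0],
    [[0,0.2,-3.2],0],
  ],
)

```text
clock: 5.95
tool_pos: [0.485, 0.2291, 0.0926]
orientation: [-180.0, 0.0, 167.2]
force: [0.7, 0.2, -1.7]
opening: 0.0456
```

```bash
python3 - <<'E'
from h import *
n='side';b=(260,140,310,200)
p,d=ctrl.snapshot(n);np.savez(n+'3.npz',p=p,d=d)
i=cv2.resize(p[b[1]:b[3],b[0]:b[2]],None,fx=10,fy=10,interpolation=cv2.INTER_CUBIC)
cv2.imwrite('pics/%s3.png'%n,i[:600])
print({k:v for k,v in ctrl.get_obs().items() if k in('tool_pos','force')})
E
```

```text
{'tool_pos': array([0.48504882, 0.22921688, 0.09281941]), 'force': array([ 0.10114893,  0.31944477, -1.71122818])}
```

View pics/side3.png

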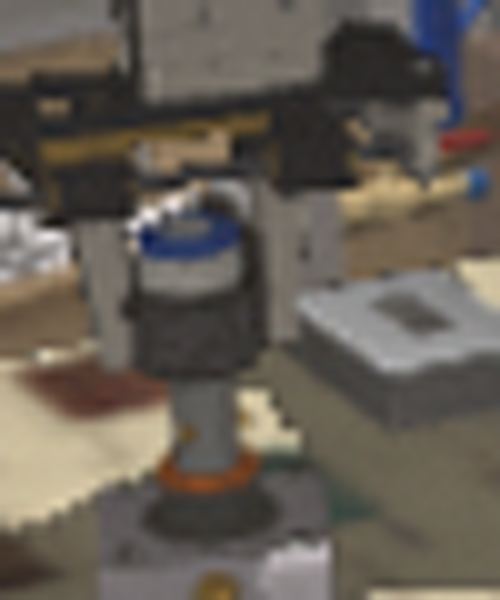

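Emit:
apply_moves(
  motion=[
    [[0,-0.07,-0.2],0],
    [[0,-0.07,-0.4],0],
    [[0,-0.07,-0.6],0],
    [[0,-0.07,-0.6],0],
  ],
)

```text
clock: 6.4
tool_pos: [0.4846, 0.2282, 0.0863]
orientation: [-180.0, -0.0, 167.1]
force: [-0.2, -0.5, -1.6]
opening: 0.0456
```

Emit:
apply_moves(
  motion=[
    [[0,0,-0.2],0],
    [[0,0,-0.4],0],
    [[0,0,-0.6],0],
    [[0,0,-0.6],0],
  ],
)

```text
clock: 6.8
tool_pos: [0.4856, 0.229, 0.0807]
orientation: [179.9, 0.1, 167.2]
force: [3.9, 1.9, -2.4]
opening: 0.0455
```

Emit:
apply_moves(
  motion=[
    [[0.1,0.05,0],0],
    [[0.1,0.05,-0.2],0],
    [[0.1,0.05,-0.4],0],
    [[0.1,0.05,-0.6],0],
    [[0.1,0.05,-0.6],0],
  ],
)

```text
clock: 7.3
tool_pos: [0.4859, 0.2289, 0.0743]
orientation: [180.0, 0.0, 167.1]
force: [3.3, 2.0, -4.2]
opening: 0.0456
```

Emit:
apply_moves(
  motion=[
    [[0.15,0.08,0],0],
    [[0.15,0.08,-0.2],0],
    [[0.15,0.08,-0.5],0],
    [[0.15,0.08,-0.6],0],
    [[0.15,0.08,-0.6],0],
  ],
)

```text
clock: 7.8
tool_pos: [0.487, 0.2293, 0.0681]
orientation: [-180.0, -0.0, 167.1]
force: [0.1, 1.1, -1.8]
opening: 0.0455
```

Emit:
apply_moves(
  motion=[
    [[0,0,-0.1],0],
    [[0,0,-0.2],0],
    [[0,0,-0.3],0],
    [[0,0,-0.3],0],
  ],
)

```text
clock: 8.2
tool_pos: [0.4872, 0.2295, 0.0654]
orientation: [-180.0, -0.0, 167.1]
force: [-0.5, 0.3, -1.7]
opening: 0.0456
```

Emit:
apply_moves(
  motion=[
    [[0,0,-0.2],0],
    [[0,0,-0.4],0],
    [[0,0,-0.6],0],
    [[0,0,-0.8],0],
    [[0,0,-0.8],0],
  ],
)

```text
clock: 8.7
tool_pos: [0.4871, 0.2295, 0.0572]
orientation: [-180.0, -0.0, 167.1]
force: [-0.5, -0.7, -2.4]
opening: 0.0456
```

```bash
python3 - <<'E'
from h import *
n='side';b=(260,140,310,200)
p,d=ctrl.snapshot(n);np.savez(n+'4.npz',p=p,d=d)
i=cv2.resize(p[b[1]:b[3],b[0]:b[2]],None,fx=10,fy=10,interpolation=cv2.INTER_CUBIC)
cv2.imwrite('pics/%s4.png'%n,i[:600])
print({k:v for k,v in ctrl.get_obs().items() if k in('tool_pos','force')})
E
```

```text
{'tool_pos': array([0.48722072, 0.22949179, 0.05734301]), 'force': array([ 0.02069687, -0.22363664, -2.28671916])}
```

View pics/side4.png

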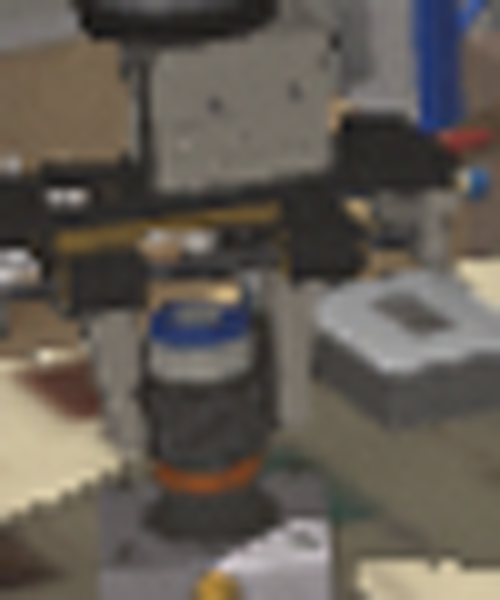

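Emit:
apply_moves(
  motion=[
    [[0,0,-0.3],0],
    [[0,0,-0.6],0],
    [[0,0,-0.8],0],
    [[0,0,-1.0],0],
    [[0,0,-1.2],0],
    [[0,0,-1.2],0],
    [[0,0,-1.2],0],
  ],
)

```text
clock: 9.45
tool_pos: [0.4874, 0.2296, 0.046]
orientation: [180.0, 0.0, 167.2]
force: [-3.0, -1.6, 7.1]
opening: 0.0457
```

Emit:
apply_moves(
  motion=[
    [[-0.04,-0.02,-0.1],0],
    [[-0.04,-0.02,-0.2],0],
    [[-0.04,-0.02,-0.2],0],
    [[-0.04,-0.02,-0.2],0],
  ],
)

```text
clock: 9.85
tool_pos: [0.4873, 0.2296, 0.0445]
orientation: [180.0, 0.1, 167.2]
force: [-2.4, -1.7, 10.4]
opening: 0.0454
```

Emit:
apply_moves(
  motion=[
    [[0,0,-0.1],0],
    [[0,0,-0.2],0],
    [[0,0,-0.2],0],
    [[0,0,-0.2],0],
  ],
)

```text
clock: 10.25
tool_pos: [0.4874, 0.2297, 0.0444]
orientation: [179.9, 0.1, 167.2]
force: [-10.9, -3.0, 30.6]
opening: 0.0456
```

Emit:
apply_moves(
  motion=[
    [[-0.05,-0.02,0.05],0],
    [[-0.05,-0.02,0.08],0],
    [[-0.05,-0.02,0.08],0],
    [[-0.05,-0.02,0.08],0],
    [[-0.05,-0.02,0.08],0],
  ],
)

```text
clock: 10.75
tool_pos: [0.4873, 0.2297, 0.0445]
orientation: [179.9, 0.1, 167.2]
force: [-4.9, -2.4, 20.7]
opening: 0.0456
```

```bash
python3 - <<'E'
from h import *
n='side';b=(260,140,310,200)
p,d=ctrl.snapshot(n)
i=cv2.resize(p[b[1]:b[3],b[0]:b[2]],None,fx=10,fy=10,interpolation=cv2.INTER_CUBIC)
cv2.imwrite('pics/%s5.png'%n,i[:600])
print({k:v for k,v in ctrl.get_obs().items() if k in('tool_pos','force','orientation','opening','qvel')})
E
```

```text
{'qvel': array([ 0.02957195, -0.01111001,  0.00235946,  0.0571095 , -0.07695198,
        0.05776834]), 'tool_pos': array([0.48734426, 0.22969928, 0.04446556]), 'orientation': array([1.79909135e+02, 1.10909025e-01, 1.67199454e+02]), 'force': array([-5.23861838, -2.47722811, 20.21223068]), 'opening': 0.04603988390038473}
```

View pics/side5.png

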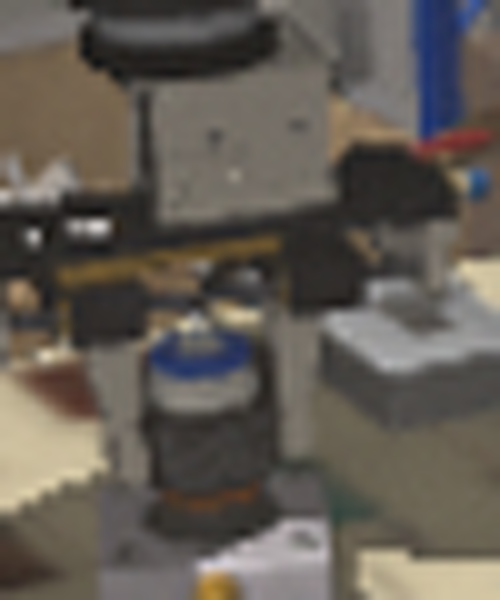

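The picture shows the collar (pixels 145–272, 400–490) centred on the spigot, with only a thin orange rim left above the neck. The tool stands 44.5 mm above the table against the stop with 20 N of push, which matches fully home (40 mm plus the 4.6 mm grip offset).

```bash
python3 - <<'E'
from h import *
print(ctrl.close_job())
E
```

```text
the job is handed in; nothing more can be done
None
```

I gripped the cell by its collar, set it over the spigot and pushed it home. I handed the job in at about 11 s with the cell still held and pushed; no verdict is reported.

- **Keyways:** no turning was needed. They happened to be lined up with the lugs, and the cell sank past the lug tops with almost no resistance. The side picture showed the collar covering the lugs.
- **Fully home:** the tool stopped at z = 44.5 mm, which puts the cell's underside at about 40 mm. That matches the neck height. In the last millimetre or two the force climbed steeply to about 31 N, the sign of a hard stop. I eased it to about 20 N of downward push, above the 10 N the spring needs.
- **Grip:** the fingers were at 46 mm and the tool was upright within about 0.15°.

**Disagreements:**
- **Position:** the cell settled about 2 to 3 mm from my camera estimate of the head axis (final tool position 0.4873, 0.2297; estimate about 0.485, 0.228). I put this down to calibration error, because the spigot itself guided it there.
- **Side load:** about 5 to 6 N of sideways force remained at the end.
- **Not measured:** the spring plate's travel was judged only from the picture and the stop height. I did not measure the bystanders' positions again after the moves.

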